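# Draw the pull board out from under the bisque stack

## Robot

A 6-joint arm with a two-finger parallel gripper is mounted at the origin on the work surface. World frame = base frame: x ahead of the robot, y to its left, z up, the work surface at z = 0. Lengths are in m, angles in rad, forces in N, time in s.
With the tool pointing down it reaches from about 0.3 to 0.775 m from the base axis. Payload 14.6 kg.
Tool frame: the origin (TCP) lies midway between the tips of the shut fingers; the grasp point (between the pads) lies 19 mm behind it; z points along the fingers, y is the line along which they close (so a half turn about z gives the same grasp; the last joint's range is limited). The gripper opens to 94 mm and grips with 3 to 60 N. Pads are 16 mm wide; open, the fingers measure 119 mm over their backs; the gripper's body (75 mm by 177 mm) begins 78 mm behind the grasp point.
Start: joints at [1.105, 0.3, 1.521, -0, 1.321, -0.067], TCP at [0.214, 0.507, 0.205] pointing down, gripper open.
Joint ranges: [-3.03, 3.03], [-0.79, 2.21], [0.23, 2.52], [-1.04, 4.18], [0, 3.07], [-2.55, 2.55]. Speed limits (rad/s): [2.22, 2.22, 2.57, 3.14, 3.14, 3.14].

## Interface

Orientations are given as [roll, pitch, yaw] about the fixed x, y, z axes, in that order (R = Rz(yaw) Ry(pitch) Rx(roll)).
In Python, from station import telemetry, optics, ctrl gives the robot as it stands.
- The arm moves only by the tool carry_out, never from a script. Its argument "plan" is a list that holds one entry, the list of rows, each a list of 7 numbers: the shift along the tool's x, y, z in mm, then the turn, a rotation vector about the tool's x, y, z in rad, then the finger opening in mm, from 0 to 94. A call has 1 to 20 rows; each row shifts and turns the commanded pose from where the row before left it, along the tool's axes as they then stand; what a row does not reach is not made up. A row lasts 1/12 s, in which the tool goes at most 41.7 mm and 7.16 degrees, less where a joint would pass 70% of its speed; a pose out of reach is approached as far as the arm can. A call with a gripper value outside its range is refused whole. The fingers move at their own pace and stop on an object; "squeeze" is the grip in N (left out, the last holds). Time passes only in rows, so rows that do not move let the fingers close. It gives the time, the measured TCP pose, the force, the opening and the grip force at its end, in the units of the state.
- telemetry.get_obs(): the state, without advancing time (a new reading comes with each control period).
- optics.camera(name): name is "scene" or "top"; returns a dict with "pixels" (384x512x3 uint8, red, green, blue), "intrinsics" (3x3 intrinsics, pixels), "origin" and "rotation" of the camera in the world. Camera axes: x right, y down, z forward; pixel columns grow to the right and rows downward; lengths in m; the calibration is good to about 2 mm. A picture is of the moment at which its call begins. There is no depth.
- ctrl.hand_in(): hands the job in; it is judged then, once.
The state is a dict: "time_s": time; "qpos": joint angles; "joint_vel": joint speeds; "tau": joint torques, N m; "ee_pos": TCP position; "eef_rot": TCP orientation; "force": force on the tool from outside, world axes, zero at the start; "moment": the same for the moment, N m; "grip_width": finger opening in m; "grip_force": force on a finger pad.
Only numpy, scipy, OpenCV 4.12 (cv2) and the standard library are available. Lean on these libraries where they do the work, as an engineer would, in place of code of your own. Each camera call takes 0.05 s, during which the arm holds its last target. There are 200 camera calls.

## Task

Draw the wooden pull board out from under the stack of bisque tiles by its peg, sliding it flat on the bench between the guide rails and gently, without forcing it against the wood of the jig, until it is clear of the stop posts. The tiles and the cup must come down onto the bench still stacked and upright; do not touch them or the things standing around. Then lift the board out and lay it flat on the cork mat.

Things in the scene. Friction and masses are not known exactly. Their poses are not given: they have to be found in the camera images.
- board: waxed wooden pull board, 180 x 40 x 8 mm, 0.1 kg, flat on the bench under the stack; origin at the centre of its underside, x along its length, from the round-nosed peg end (-x) to the square end under the stack (+x), z up. An upright round peg, 22 mm across, stands at x = -70 mm (centre of the nose, radius 20 mm), from 8 to 50 mm above the underside
- peg (a point): point on the peg's axis, 36 mm above the board's underside (14 mm below the peg's top): a good height to grip. In a light pinch (8 N holds well enough for the draw) the board can turn about the peg; a firm one resists that, so the hand must turn with the board
- front_end (a point): tip of the board's round nose, at its underside (board x = -90 mm)
- rear_end (a point): middle of the lower edge of the board's other end, under the stack at the start (board x = +90 mm)
- jig: fixed wooden jig; origin on the bench midway between two stop posts (jig x -8 to 8 mm, y 34 to 52 and -34 to -52 mm, 55 mm high; 14 mm high feet reach out to y = 112 mm). x points to the stack. The board is drawn to jig -x through the 68 mm gap, about 110 mm to be clear; the tiles slide up to 10 mm with it, then the posts hold them back
- stop (a point): point on the bench midway between the post faces that look to the stack (jig x = 8 mm). Pressing the board against posts or rails with over 12 N counts as forcing it; the side force on the tool tells which way to yield
- swivel (a point): on the bench, jig x = -50 mm: pivot of two stiff, waxed guide rails, part of the jig, 14 mm high. Set straight, their channel is 45 mm wide from x = -125 to -245 mm, its mouth flared to 78 mm at x = -80 mm. But they stand askew to one side by 0.07 to 0.24 rad; which side and how much is not measured: the board must turn with them, its peg moving up to 33 mm sideways
- tile0: lowest of three square bisque tiles, 90 x 90 x 10 mm, 0.12 kg, lying on the board close behind the stop posts; origin at the centre of its underside
- tile1: middle tile, same size, same kind of origin
- tile2: top tile, same size, same kind of origin
- cup: bisque cup, 68 mm across and 70 mm high, 0.13 kg, standing on the top tile; origin at the centre of its underside
- mat: fixed cork mat, 260 (x) x 140 (y) x 4 mm, lying on the bench; origin at the centre of its underside
- bowl: bystander: bisque bowl 124 mm across, 45 mm high; origin under its centre
- jar: bystander: squat white glaze jar 68 mm across, 75 mm high; origin under its centre
- brush: bystander: paint brush lying on the bench
Mind the look-alikes: they are no part of the job. What is shaped like the tile1 but blue, turquoise or yellow is not meant.

How it is judged:
On the way:
1. the board has been drawn flat along the bench, between the rails, until its rear end is clear of the stop posts' stack side (x of rear_end in the frame of stop between -0.07 and -0.002 m and height (world z) of board below 0.008 m and angle between board's own z axis and vertical below 0.07 rad and y of front_end in the frame of jig between -0.055 and 0.055 m), for 0.2 s.
At the end, for the whole second after the job is handed in: Board flat and still on the mat, the middles of both ends within its outline (5 mm inside its long edges). Lowest tile flat on the bench within 30 mm of its start, tiles on it within 20 and 25 mm of its centre, cup upright within 30 mm of the top tile's centre, at rest (angle between each of board, cup's own z axis and vertical below 0.06 rad and height (world z) of board below 0.01 m and linear speed of each of board, cup below 0.02 m/s and x of front_end in the frame of mat between -0.13 and 0.13 m and y of front_end in the frame of mat between -0.065 and 0.065 m and x of rear_end in the frame of mat between -0.13 and 0.13 m and y of rear_end in the frame of mat between -0.065 and 0.065 m and angle between tile0's own z axis and vertical below 0.05 rad and height (world z) of tile0 below 0.004 m and distance of tile0 from where it was at the start of the episode below 0.03 m and horizontal distance between tile0 and tile1 below 0.02 m and height (world z) of tile1 above 0.007 m and horizontal distance between tile0 and tile2 below 0.025 m and height (world z) of tile2 above 0.016 m and horizontal distance between tile2 and cup below 0.03 m and height (world z) of cup above 0.026 m); the robot touches nothing.
It fails at once if the board is forced against the jig (over 12 N) (contact force between board and jig above 12 N).
It fails at once if the cup tips by more than 0.35 rad (angle between cup's own z axis and vertical above 0.35 rad).
It fails at once if the robot touches a tile or the cup (contact force between the arm and tile0 above 1 N or contact force between the arm and tile1 above 1 N or contact force between the arm and tile2 above 1 N or contact force between the arm and cup above 1 N).
It fails at once if a bystander (bowl, jar or brush) is shifted by more than 20 mm (distance of any of bowl, jar, brush from where it was at the start of the episode above 0.02 m).
It also fails if it takes over 72 s, if anything falls off the work surface, if the arm or the gripper's body presses on something with over 40 N, if the wrist force passes 120 N, or if a joint passes its speed limit or range.

## Working session

There is one attempt and no reset: what is moved stays moved. The work goes in short steps, Python scripts to look and compute and a tool call to move; the robot and the scene stay as the last step left them, time stands still between calls to the robot, and variables do not carry over. Pictures are saved under pics/ and viewed, at most 10 in all, crops included, and the job is handed in when it is done.

Besides the shell and the picture viewer there is one more tool, called in YAML: its name, and indented under it one key for each argument. carry_out: Moves the arm, as the interface text tells. Its arguments: {"type":"object","properties":{"plan":{"type":"array","items":{"type":"array","items":{"type":"array","items":{"type":"number"}}}},"squeeze":{"type":"number"}},"required":["plan"]}

```bash
mkdir -p pics; ls; cat > h.py <<'E'
import numpy as np, cv2
from station import telemetry, optics, ctrl
def shot(name,fn=None):
    d=optics.camera(name)
    np.savez(f'pics/{fn or name}.npz',**{k:np.array(v) for k,v in d.items()})
    return d
def load(fn): return dict(np.load(f'pics/{fn}.npz'))
def save(img,fn): cv2.imwrite(f'pics/{fn}.png',cv2.cvtColor(img,cv2.COLOR_RGB2BGR))
def ray(d,uv,z):
    K,R,o=np.array(d['intrinsics']),np.array(d['rotation']),np.array(d['origin'])
    uv=np.atleast_2d(uv).astype(float)
    v=(R@np.linalg.inv(K)@np.c_[uv,np.ones(len(uv))].T).T
    return o+v*((z-o[2])/v[:,2])[:,None]
def proj(d,p):
    K,R,o=np.array(d['intrinsics']),np.array(d['rotation']),np.array(d['origin'])
    c=(np.atleast_2d(p)-o)@R; c=c@K.T
    return c[:,:2]/c[:,2:]
E
python3 - <<'E'
from h import *
a=shot('scene','s0');b=shot('top','t0')
for n,d in(('s0',a),('t0',b)):
    print(n,np.round(d['origin'],3),np.round(d['intrinsics'],1).tolist(),np.round(d['rotation'],3).tolist())
    save(cv2.resize(np.array(d['pixels']),(800,600),interpolation=cv2.INTER_CUBIC),n)
print(telemetry.get_obs())
E
```

```text
pics
s0 [1.129 0.55  0.8  ] [[385.3, 0.0, 259.0], [0.0, 385.3, 192.1], [0.0, 0.0, 1.0]] [-2.322, 0.015, 2.332]
t0 [ 0.381 -0.005  1.375] [[494.4, 0.0, 246.2], [0.0, 494.4, 188.2], [0.0, 0.0, 1.0]] [-3.0, -0.008, -1.585]
{'time_s': 0.1, 'qpos': array([ 1.10541598e+00,  3.00428681e-01,  1.52151391e+00, -2.56653877e-05,
        1.32068645e+00, -6.66071536e-02]), 'joint_vel': array([ 0.00131015, -0.00053651, -0.00226781,  0.00062004, -0.0015779 ,
       -0.00028799]), 'tau': array([ 8.34889070e-04, -5.32648122e+01, -3.53277361e+01,  7.09649012e-02,
        2.35950190e-02, -6.55152758e-05]), 'ee_pos': array([0.21346708, 0.50663373, 0.20493801]), 'eef_rot': array([-3.14055691e+00, -4.41745956e-05,  2.74282581e+00]), 'force': array([-0.03351506,  0.33230246, -0.13427584]), 'moment': array([-0.08641043,  0.00712003,  0.03602355]), 'grip_force': 0.0, 'grip_width': 0.09399049163416118}
```

```bash
sed -i "s/^def shot/from scipy.spatial.transform import Rotation as Rot\ndef shot/; s/np.array(d\['rotation'\])/Rot.from_euler('xyz',d['rotation']).as_matrix()/" h.py; python3 -c "
from h import *
d=load('t0');print(proj(d,[[0.4,0,0],[0.5,0,0],[.4,.1,0]]))"
```

```text
[[240.26320453 251.49665254]
 [239.82202239 215.32997679]
 [203.98540974 252.00379041]]
```

View pics/t0.png

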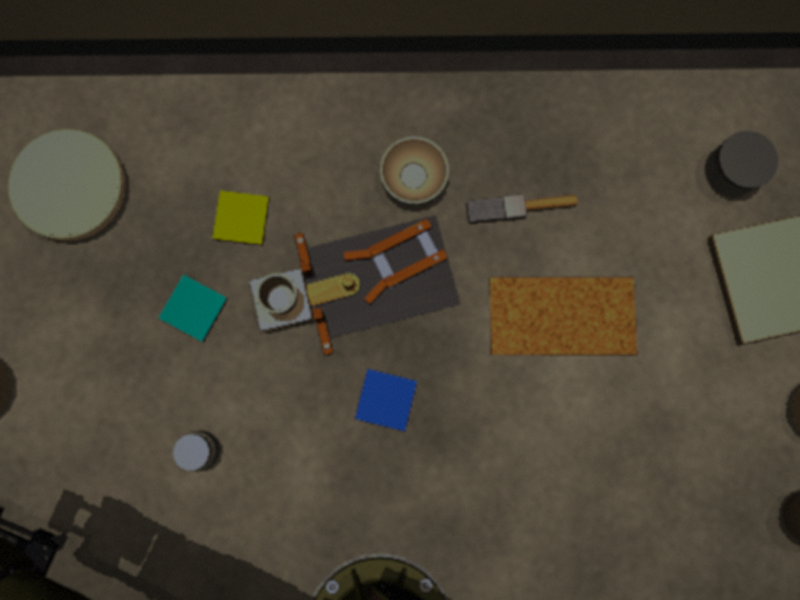

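View pics/s0.png

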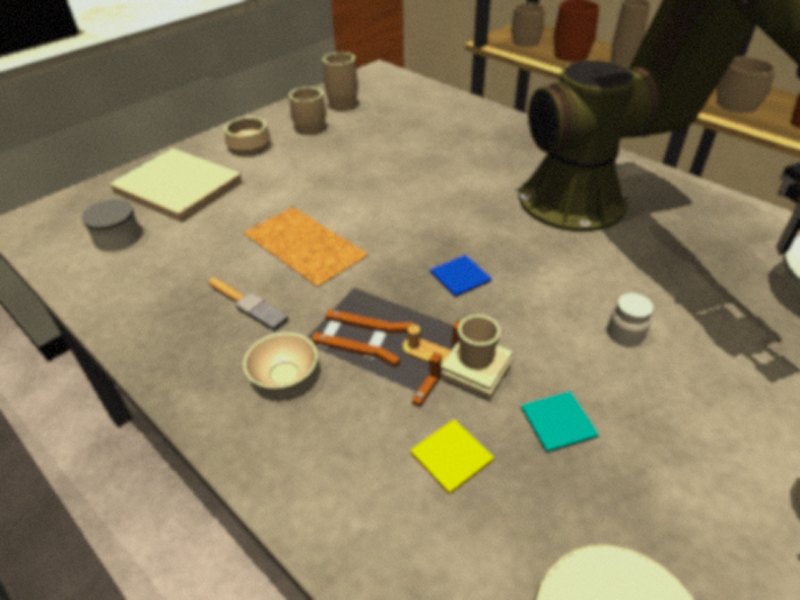

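Top view (800 px): the board, peg at (349,283), sticks out from the stack at (282,298). The posts and feet are at (303,253) and (323,332), the rails run to (445,255), and the mat is at (563,316). Flat tiles that could be taken for tile1: yellow (241,217), turquoise (194,308), blue (386,400) and the bisque stack (282,298). Only the stack fits, since it is bisque and has the board under it and the cup on it. An enlarged crop should confirm it.

```bash
python3 - <<'E'
from h import *
d=load('t0');im=d['pixels']
save(cv2.resize(cv2.convertScaleAbs(im[130:235,150:300],alpha=1.7),(800,560),interpolation=cv2.INTER_CUBIC),'c0')
d2=load('s0');im2=d2['pixels']
save(cv2.resize(im2[175:270,195:335],(800,543),interpolation=cv2.INTER_CUBIC),'c1')
hsv=cv2.cvtColor(im,cv2.COLOR_RGB2HSV)
for u,v in[(252,163),(270,156),(205,185),(215,185),(223,181),(350,200),(195,160),(180,190)]: print(u,v,hsv[v,u])
E
```

```text
252 163 [12 25 52]
270 156 [111  31 114]
205 185 [ 27 137 115]
215 185 [ 21 153 118]
223 181 [ 26 139 114]
350 200 [ 15 190 113]
195 160 [ 12 214 100]
180 190 [103  19 123]
```

View pics/c0.png

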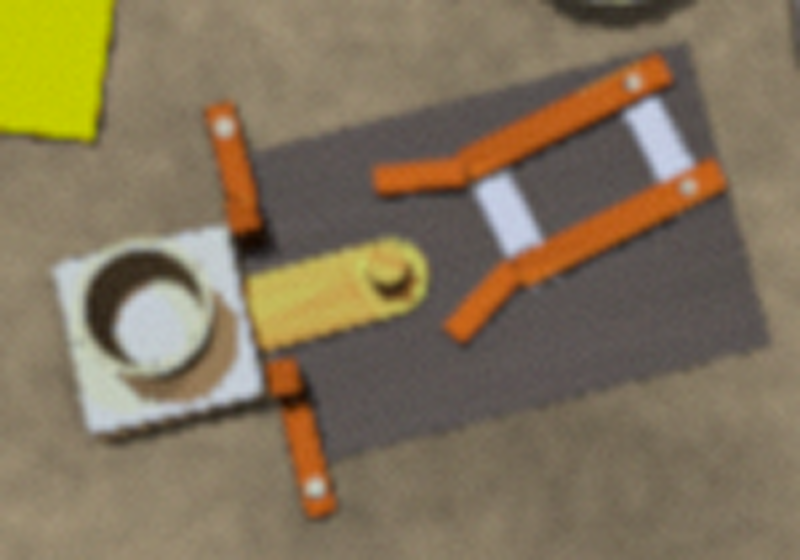

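View pics/c1.png

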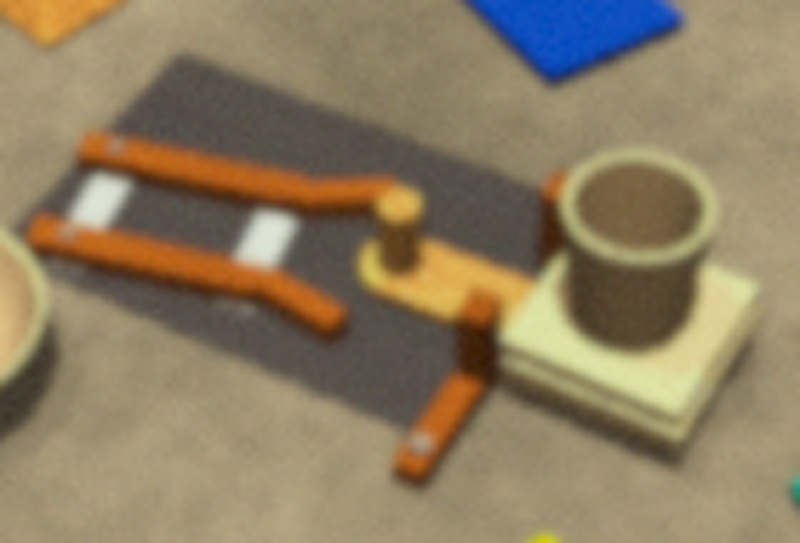

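The crops confirm the stack: bisque tiles with the cup on top and the yellow board coming out from under them. In crop c0, the peg top is at (392,268), the straight rail parts run from (470,165) to (660,68) and from (530,270) to (715,175), and the feet are at (222,125) and (315,490). The rails swing to world +x on the way out. Next I measure them.

```bash
cat > m0.py <<'E'
from h import *
d=load('t0');im=d['pixels'];S=8
x0,y0,x1,y1=150,130,300,235
big=cv2.resize(im[y0:y1,x0:x1],None,fx=S,fy=S,interpolation=cv2.INTER_CUBIC)
hsv=cv2.cvtColor(big,cv2.COLOR_RGB2HSV)
def full(p): return (np.atleast_2d(p)+.5)/S-.5+[x0,y0]
def crop(c): return np.array(c)*1.5   # c0 coords(800 wide)->S=8 (1200 wide)
red=((hsv[...,0]<15)&(hsv[...,1]>170)&(hsv[...,2]>55)).astype(np.uint8)
n,l,st,ce=cv2.connectedComponentsWithStats(red)
def fit(mask_pts,z):
    w=ray(d,full(mask_pts),z)[:,:2].astype(np.float32)
    vx,vy,cx,cy=cv2.fitLine(w,cv2.DIST_L2,0,.001,.001).ravel()
    a=np.arctan2(vy,vx); return w,np.array([cx,cy]),a
for i in range(1,n):
    if st[i,4]<600: continue
    ys,xs=np.nonzero(l==i);p=np.c_[xs,ys]
    w=ray(d,full(p),.014)[:,:2]
    r=cv2.minAreaRect(w.astype(np.float32)*1000)
    print(i,'c0 pos',np.round(ce[i]/1.5),st[i,4],np.round(r[0],1),np.round(r[1],1),round(r[2],1))
    if ce[i][0]/1.5>350:
        q=p[p[:,0]>(490 if ce[i][1]/1.5<190 else 545)*1.5]
        _,c,a=fit(q,.014);print('  rail',np.round(c*1000,1),np.degrees(a))
        for x in (q[:,0].min(),q[:,0].max()): print('   ',np.round(ray(d,full(q[q[:,0]==x].mean(0)),.014)[0]*1000,1))
# board top
bm=((hsv[...,0]>17)&(hsv[...,0]<32)&(hsv[...,1]>110)&(hsv[...,2]>60)).astype(np.uint8)
bm[:,:int(245*1.5)]=0; bm[:int(220*1.5)]=0;bm[int(360*1.5):]=0
ys,xs=np.nonzero(bm);w=ray(d,full(np.c_[xs,ys]),.008)[:,:2]*1000
r=cv2.minAreaRect(w.astype(np.float32));print('board',np.round(r[0],1),np.round(r[1],1),r[2])
print(np.round(cv2.boxPoints(r),1))
print('pegtop',np.round(ray(d,full(crop([392,267])),.05)*1000,1))
for nm,c in(('footL screw',(224,127)),('footR screw',(315,488)),('railU screw',(633,82)),('railL screw',(687,187)),('plate tl',(250,152)),('plate tr',(688,45)),('plate br',(770,345)),('plate bl',(328,462))): print(nm,np.round(ray(d,full(crop(c)),.014 if 'scr' in nm else 0.001)*1000,1))
# mat
h2=cv2.cvtColor(im,cv2.COLOR_RGB2HSV);mm=((h2[...,0]<20)&(h2[...,1]>150)).astype(np.uint8);mm[:,:308]=0;mm[:170]=0;mm[235:]=0;mm[:,415:]=0
ys,xs=np.nonzero(mm);w=ray(d,np.c_[xs,ys],.004)[:,:2]*1000
r=cv2.minAreaRect(w.astype(np.float32));print('mat',r)
E
python3 m0.py
```

```text
1 c0 pos [523. 135.] 21000 [668.8 -25. ] [ 25.7 165.5] 22.1
  rail [679.5 -50.4] -63.664955
    [659.   -6.9  14. ]
    [ 698.  -101.8   14. ]
3 c0 pos [238. 184.] 6211 [645.1 125.9] [53.6 17. ] 10.7
4 c0 pos [581. 246.] 20712 [609.2 -53.8] [ 25.  166.1] 29.8
  rail [622.4 -78.1] -64.02536
    [600.9 -34.7  14. ]
    [ 640.  -129.2   14. ]
5 c0 pos [283. 378.] 2306 [541.6 102.2] [18.  16.8] 9.6
6 c0 pos [304. 442.] 4639 [507.9  91.3] [39.2 15.5] 13.4
7 c0 pos [320. 506.] 1026 [474.9  83.5] [10.2 15.1] 13.7
board [587.   73.6] [42.  96.4] 14.521323204040527
[[554.6 115. ]
 [578.7  21.7]
 [619.4  32.2]
 [595.2 125.5]]
pegtop [[593.3  44.1  50. ]]
footL screw [[674.8 133.2  14. ]]
footR screw [[484.1  86.   14. ]]
railU screw [[696.4 -82.5  14. ]]
railL screw [[ 639.7 -109.8   14. ]]
plate tl [[663.9 120.7   1. ]]
plate tr [[ 719.3 -113.1    1. ]]
plate br [[ 557.1 -152.5    1. ]]
plate bl [[498.6  80.    1. ]]
mat ((533.0670166015625, -335.7128601074219), (258.749267578125, 135.09866333007812), 89.23004913330078)
```

```bash
python3 - <<'E'
from h import *
t,s=load('t0'),load('s0')
A=np.array([392,267])/5.3333+[150,130]; B=np.array([400,203])/5.7143+[195,175]
L=[]
for d,p in((t,A),(s,B)):
    a,b=ray(d,p,0.05)[0],ray(d,p,0)[0];L.append((a,(b-a)/np.linalg.norm(b-a)));print(a*1000)
M=np.vstack([np.eye(3)-np.outer(v,v) for a,v in L]);r=np.hstack([(np.eye(3)-np.outer(v,v))@a for a,v in L])
print(np.linalg.lstsq(M,r,rcond=None)[0]*1000)
for n,c in(('peg base',(402,268)),):print(n,ray(s,np.array(c)/5.7143+[195,175],.008)*1000)
E
```

```text
[592.11038578  42.92951094  50.        ]
[596.86766428  50.3280212   50.        ]
[592.40952385  44.26214458  42.6035898 ]
peg base [[598.66129256  53.09804144   8.        ]]
```

carry_out:
  plan:
    - [[0, 0, 0, 0, 0, 0.1155, 94], [0, 0, 0, 0, 0, 0.1155, 94], [0, 0, 0, 0, 0, 0.1155, 94], [0, 0, 0, 0, 0, 0.1155, 94], [0, 0, 0, 0, 0, 0.1155, 94], [0, 0, 0, 0, 0, 0.1155, 94], [0, 0, 0, 0, 0, 0.1155, 94], [0, 0, 0, 0, 0, 0.1155, 94]]
  squeeze: 8

```text
time_s: 0.77
ee_pos: [0.2135, 0.5067, 0.2051]
eef_rot: [-3.141, 0.001, 1.813]
force: [0.3, 0.1, 0.2]
grip_width: 0.0937
grip_force: 0.0
```

carry_out:
  plan:
    - [[-33.8, 15.9, 0, 0, 0, 0, 94], [-33.8, 15.9, 0, 0, 0, 0, 94], [-33.8, 15.9, 0, 0, 0, 0, 94], [-33.8, 15.9, 0, 0, 0, 0, 94], [-33.8, 15.9, 0, 0, 0, 0, 94], [-33.8, 15.9, 0, 0, 0, 0, 94], [-33.8, 15.9, 0, 0, 0, 0, 94], [-33.8, 15.9, 0, 0, 0, 0, 94], [-33.8, 15.9, 0, 0, 0, 0, 94], [-33.8, 15.9, 0, 0, 0, 0, 94], [-33.8, 15.9, 0, 0, 0, 0, 94], [-33.8, 15.9, 0, 0, 0, 0, 94], [-33.8, 15.9, 0, 0, 0, 0, 94], [-33.8, 15.9, 0, 0, 0, 0, 94], [-33.8, 15.9, 0, 0, 0, 0, 94], [-33.8, 15.9, 0, 0, 0, 0, 94], [0, 0, 0, 0, 0, 0, 94], [0, 0, 0, 0, 0, 0, 94]]

```text
time_s: 2.27
ee_pos: [0.5932, 0.0437, 0.2045]
eef_rot: [-3.14, -0.0, 1.816]
force: [-0.4, 0.3, 0.0]
grip_width: 0.094
grip_force: 0.0
```

carry_out:
  plan:
    - [[2, 1.3, 35, 0, 0, 0, 60], [0, 0, 35, 0, 0, 0, 60], [0, 0, 35, 0, 0, 0, 60], [0, 0, 30, 0, 0, 0, 60], [0, 0, 25, 0, 0, 0, 60], [0, 0, 15, 0, 0, 0, 60], [0, 0, 10, 0, 0, 0, 60], [0, 0, 0, 0, 0, 0, 40], [0, 0, 0, 0, 0, 0, 30], [0, 0, 0, 0, 0, 0, 26]]

```text
time_s: 3.1
ee_pos: [0.5943, 0.0477, 0.0219]
eef_rot: [3.14, 0.0, 1.819]
force: [0.1, 0.4, 0.4]
grip_width: 0.0434
grip_force: 0.0
```

```bash
python3 - <<'E'
from h import *
o=telemetry.get_obs();print(o['ee_pos'],o['eef_rot'],o['force'],o['grip_width'])
im=shot('scene','s1')['pixels'];im2=shot('top','t1')['pixels']
a=cv2.resize(im[165:275,195:345],(400,293),interpolation=cv2.INTER_CUBIC)
b=cv2.resize(cv2.convertScaleAbs(im2[130:240,150:300],alpha=1.7),(400,293),interpolation=cv2.INTER_CUBIC)
save(cv2.resize(np.hstack([a,b]),(800,293)),'p1')
E
```

```text
[0.59429299 0.04765226 0.02188262] [3.13969461e+00 4.25546335e-04 1.81925197e+00] [0.07706728 0.39203026 0.36453326] 0.04343715358293617
```

View pics/p1.png

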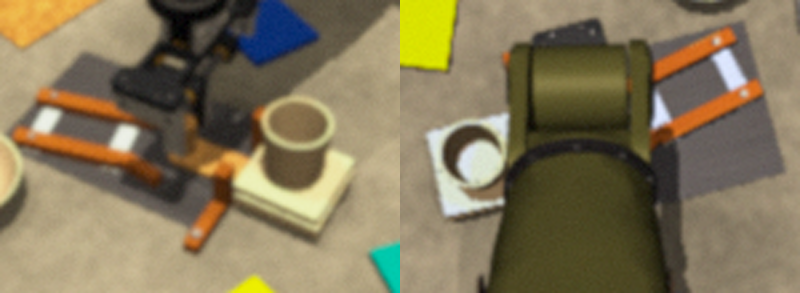

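The left half shows the fingers straddling the peg in front of the post, at about (200,130), with stack and cup untouched. In the right half the arm hides the peg. Next I close lightly.

carry_out:
  plan:
    - [[0, 0, 1.5, 0, 0, 0, 26], [0, 0, 0, 0, 0, 0, 25], [0, 0, 0, 0, 0, 0, 24], [0, 0, 0, 0, 0, 0, 22], [0, 0, 0, 0, 0, 0, 20], [0, 0, 0, 0, 0, 0, 18], [0, 0, 0, 0, 0, 0, 18], [0, 0, 0, 0, 0, 0, 18]]
  squeeze: 8

```text
time_s: 3.87
ee_pos: [0.594, 0.0473, 0.0193]
eef_rot: [3.141, 0.0, 1.819]
force: [1.5, -0.8, 4.9]
grip_width: 0.0219
grip_force: 8.0
```

carry_out:
  plan:
    - [[0, 0, -0.5, 0, 0, 0, 18], [-1.5, 0.4, 0, 0, 0, -0.007, 18], [-2.5, 0.6, 0, 0, 0, -0.007, 18], [-2.5, 0.6, 0, 0, 0, -0.007, 18], [-2.5, 0.6, 0, 0, 0, -0.007, 18], [-2.5, 0.6, 0, 0, 0, -0.007, 18]]
  squeeze: 10

```text
time_s: 4.37
ee_pos: [0.5993, 0.0368, 0.0193]
eef_rot: [-3.141, -0.0, 1.855]
force: [-0.6, 4.3, 0.6]
grip_width: 0.022
grip_force: 10.0
```

carry_out:
  plan:
    - [[-2.5, 0.6, 0, 0, 0, -0.007, 18], [-2.5, 0.6, 0, 0, 0, -0.007, 18], [-2.5, 0.6, 0, 0, 0, -0.007, 18], [-2.5, 0.6, 0, 0, 0, -0.007, 18], [-2.5, 0.5, 0, 0, 0, -0.007, 18], [-2.5, 0.4, 0, 0, 0, -0.007, 18], [-2.5, 0.4, 0, 0, 0, -0.007, 18], [-2.5, 0.4, 0, 0, 0, -0.007, 18]]

```text
time_s: 5.03
ee_pos: [0.6094, 0.0189, 0.0193]
eef_rot: [-3.141, -0.0, 1.91]
force: [-0.9, 3.5, -2.0]
grip_width: 0.0216
grip_force: 10.0
```

carry_out:
  plan:
    - [[-2.5, 0.55, 0, 0, 0, -0.007, 18], [-2.5, 0.55, 0, 0, 0, -0.007, 18], [-2.5, 0.55, 0, 0, 0, -0.007, 18], [-2.5, 0.5, 0, 0, 0, -0.007, 18], [-2.5, 0.5, 0, 0, 0, -0.007, 18], [-2.5, 0.5, 0, 0, 0, -0.007, 18]]

```text
time_s: 5.53
ee_pos: [0.6177, 0.0059, 0.0194]
eef_rot: [-3.142, -0.0, 1.953]
force: [-0.6, 4.7, -1.1]
grip_width: 0.0214
grip_force: 10.0
```

```bash
python3 - <<'E'
from h import *
o=telemetry.get_obs();p=o['ee_pos'][:2]*1000;print(p,o['eef_rot'][2],o['force'],o['moment'])
print('n',p@[.897,.4414],'s',(p-[591.4,61])@[.44,-.898])
im=shot('scene','s2')['pixels'];im2=shot('top','t2')['pixels']
a=cv2.resize(im[165:275,195:345],(400,293),interpolation=cv2.INTER_CUBIC)
b=cv2.resize(cv2.convertScaleAbs(im2[130:240,150:300],alpha=1.7),(400,293),interpolation=cv2.INTER_CUBIC)
save(np.hstack([a,b]),'p2')
E
```

```text
[617.68078007   5.92916758] 1.9525082784810164 [-0.57555816  4.7155076  -1.10786186] [ 0.75669558  0.21923864 -0.08523047]
n 556.6767942963108 s 61.01715074606183
```

View pics/p2.png

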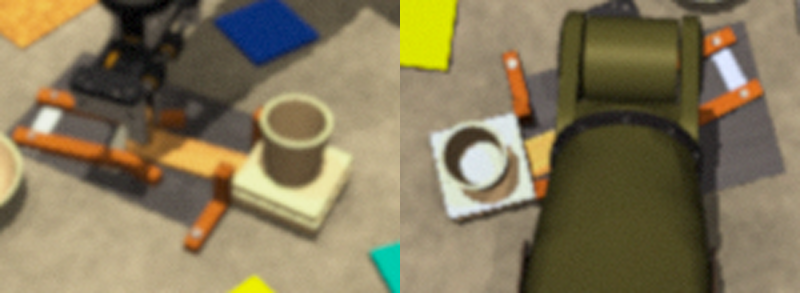

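The left half shows the board at (180,152) entering the rail channel, with the stack intact and held by the posts. In the right half the cup is upright at (475,160). I go on along the channel axis.

carry_out:
  plan:
    - [[-2.5, 0.2, 0, 0, 0, -0.004, 18], [-2.5, 0.2, 0, 0, 0, -0.004, 18], [-2.5, 0.2, 0, 0, 0, -0.004, 18], [-2.5, 0.2, 0, 0, 0, -0.003, 18], [-2.5, 0.2, 0, 0, 0, -0.003, 18], [-2.5, 0.2, 0, 0, 0, -0.003, 18]]

```text
time_s: 6.13
ee_pos: [0.6245, -0.0076, 0.0195]
eef_rot: [3.142, 0.0, 1.973]
force: [-1.2, 0.5, -1.2]
grip_width: 0.022
grip_force: 10.0
```

carry_out:
  plan:
    - [[-2.5, 0.15, 0, 0, 0, -0.003, 18], [-2.5, 0.15, 0, 0, 0, -0.003, 18], [-2.5, 0.15, 0, 0, 0, -0.003, 18], [-2.5, 0.15, 0, 0, 0, -0.003, 18], [-2.5, 0.15, 0, 0, 0, -0.003, 18]]

```text
time_s: 6.55
ee_pos: [0.6301, -0.0188, 0.0195]
eef_rot: [3.142, 0.0, 1.988]
force: [-0.5, 1.0, -0.8]
grip_width: 0.0218
grip_force: 10.0
```

carry_out:
  plan:
    - [[-2.5, 0.1, 0, 0, 0, -0.003, 18], [-2.5, 0.1, 0, 0, 0, -0.003, 18], [-2.5, 0.1, 0, 0, 0, -0.003, 18], [-2.5, 0.1, 0, 0, 0, -0.002, 18], [-2.5, 0.1, 0, 0, 0, -0.002, 18]]

```text
time_s: 6.97
ee_pos: [0.6357, -0.0299, 0.0195]
eef_rot: [3.142, 0.0, 2.001]
force: [0.5, 1.0, -0.7]
grip_width: 0.022
grip_force: 10.0
```

carry_out:
  plan:
    - [[-2.5, 0.05, 0, 0, 0, -0.002, 18], [-2.5, 0.05, 0, 0, 0, -0.002, 18], [-2.5, 0.05, 0, 0, 0, -0.002, 18], [-2.5, 0.05, 0, 0, 0, -0.002, 18], [-2.5, 0.05, 0, 0, 0, 0, 18]]

```text
time_s: 7.38
ee_pos: [0.6412, -0.0412, 0.0194]
eef_rot: [-3.142, 0.0, 2.009]
force: [-1.0, 0.1, -1.0]
grip_width: 0.0218
grip_force: 10.0
```

carry_out:
  plan:
    - [[-2.5, 0, 0, 0, 0, 0, 18], [-2.5, 0, 0, 0, 0, 0, 18], [-2.5, 0, 0, 0, 0, 0, 18], [-2.5, 0, 0, 0, 0, 0, 18], [-2.5, 0, 0, 0, 0, -0.003, 18], [-2.5, 0, 0, 0, 0, -0.003, 18], [0, 0, 0, 0, 0, 0, 18], [0, 0, 0, 0, 0, 0, 18], [0, 0, 0, 0, 0, 0, 18], [0, 0, 0, 0, 0, 0, 18]]

```text
time_s: 8.22
ee_pos: [0.6474, -0.0544, 0.0195]
eef_rot: [3.142, 0.0, 2.015]
force: [0.4, -0.3, -1.0]
grip_width: 0.0217
grip_force: 10.0
```

```bash
python3 - <<'E'
from h import *
o=telemetry.get_obs();p=o['ee_pos'][:2]*1000;print(p,o['eef_rot'][2],o['force'],o['moment'])
print('n',p@[.897,.4414],'s',(p-[591.4,61])@[.44,-.898])
im=shot('scene','s3')['pixels'];im2=shot('top','t3')['pixels']
a=cv2.resize(im[165:275,195:345],(400,293),interpolation=cv2.INTER_CUBIC)
b=cv2.resize(cv2.convertScaleAbs(im2[130:240,150:300],alpha=1.7),(400,293),interpolation=cv2.INTER_CUBIC)
save(np.hstack([a,b]),'p3')
E
```

```text
[647.43077174 -54.41008188] 2.014862943239008 [ 0.41801614 -0.33805155 -0.95578331] [-0.06742118  0.02462093 -0.02443655]
n 556.7287921079002 s 128.2917930978648
```

View pics/p3.png

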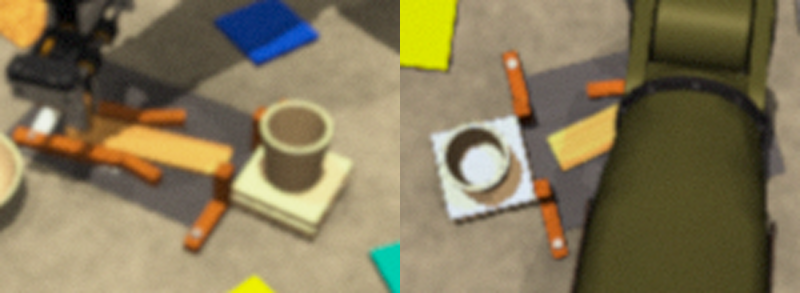

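The left half shows the board clear of the posts, its rear end at (228,160), with the tiles flat and the cup upright. In the right half there is open ground between the rear end at (557,152) and the post line. Now a firm grip, then the lift.

carry_out:
  plan:
    - [[0, 0, 0, 0, 0, 0, 15], [0, 0, 0, 0, 0, 0, 15], [0, 0, 0, 0, 0, 0, 15], [0, 0, 0, 0, 0, 0, 15], [0, 0, -2, 0, 0, 0, 15], [0, 0, -2, 0, 0, 0, 15], [0, 0, -3, 0, 0, 0, 15], [0, 0, -4, 0, 0, 0, 15], [0, 0, -6, 0, 0, 0, 15], [0, 0, -8, 0, 0, 0, 15], [0, 0, -10, 0, 0, 0, 15], [0, 0, -12, 0, 0, 0, 15], [0, 0, -15, 0, 0, 0, 15], [0, 0, -15, 0, 0, 0, 15], [0, 0, -15, 0, 0, 0, 15], [0, 0, -10, 0, 0, 0, 15], [0, 0, 0, 0, 0, 0, 15]]
  squeeze: 55

```text
time_s: 9.73
ee_pos: [0.6485, -0.0546, 0.1247]
eef_rot: [3.138, 0.002, 2.015]
force: [0.0, -0.1, -1.0]
grip_width: 0.0207
grip_force: 55.0
```

```bash
python3 - <<'E'
from h import *
o=telemetry.get_obs();print(o['ee_pos'],o['eef_rot'],o['force'],o['moment'])
im=shot('scene','s4')['pixels'];im2=shot('top','t4')['pixels']
a=cv2.resize(im[155:275,180:344],(400,293),interpolation=cv2.INTER_CUBIC)
b=cv2.resize(cv2.convertScaleAbs(im2[130:240,150:300],alpha=1.7),(400,293),interpolation=cv2.INTER_CUBIC)
save(np.hstack([a,b]),'p4')
E
```

```text
[ 0.64847823 -0.05462223  0.12468764] [3.13798328e+00 2.39104035e-03 2.01482206e+00] [ 0.02558637 -0.09341039 -1.00275283] [-0.07773218 -0.02407615 -0.03439913]
```

View pics/p4.png

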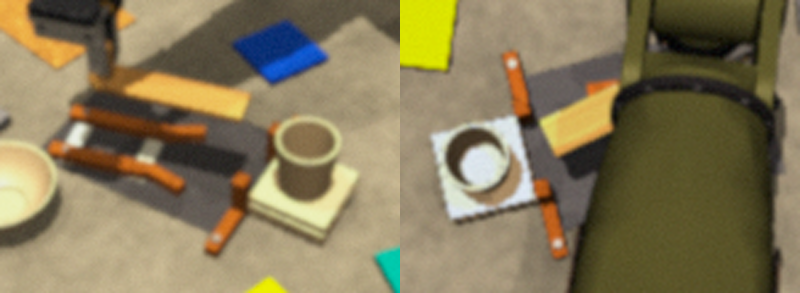

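The board is held level above the rails at (175,90) in the left half, and the stack stands intact. Now carry it to the mat.

carry_out:
  plan:
    - [[-7.7, -7.3, 0, 0, 0, 0, 15], [-15, -14, 0, 0, 0, 0, 15], [-22.3, -21.3, 0, 0, 0, 0, 15], [-22.3, -21.3, 0, 0, 0, 0, 15], [-22.3, -21.3, 0, 0, 0, 0, 15], [-22.3, -21.3, 0, 0, 0, 0, 15], [-22.3, -21.3, 0, 0, 0, 0, 15], [-22.3, -21.3, 0, 0, 0, 0, 15], [-22.3, -21.3, 0, 0, 0, 0, 15], [-22.3, -21.3, 0, 0, 0, 0, 15], [-22.3, -21.3, 0, 0, 0, 0, 15], [-22.3, -21.3, 0, 0, 0, 0, 15], [-15, -14, 0, 0, 0, 0, 15], [-7, -6.7, 0, 0, 0, 0, 15]]

```text
time_s: 11.0
ee_pos: [0.5301, -0.4085, 0.1202]
eef_rot: [-3.141, -0.001, 2.012]
force: [0.4, -0.1, -1.9]
grip_width: 0.0211
grip_force: 55.0
```

carry_out:
  plan:
    - [[0, 0, 0, 0, 0, 0.04, 15], [0, 0, 0, 0, 0, 0.08, 15], [0, 0, 0, 0, 0, 0.1, 15], [0, 0, 0, 0, 0, 0.1, 15], [0, 0, 0, 0, 0, 0.08, 15], [0, 0, 0, 0, 0, 0.043, 15], [0, 0, 0, 0, 0, 0, 15], [0, 0, 0, 0, 0, 0, 15]]

```text
time_s: 11.67
ee_pos: [0.532, -0.4054, 0.1209]
eef_rot: [-3.141, -0.001, 1.574]
force: [0.4, 0.5, -1.0]
grip_width: 0.0209
grip_force: 55.0
```

```bash
python3 - <<'E'
from h import *
o=telemetry.get_obs();print(o['ee_pos'],o['eef_rot'],o['force'],o['moment'])
im=shot('scene','s5')['pixels'];im2=shot('top','t5')['pixels']
a=cv2.resize(im[90:210,110:274],(400,293),interpolation=cv2.INTER_CUBIC)
b=cv2.resize(cv2.convertScaleAbs(im2[140:250,285:435],alpha=1.7),(400,293),interpolation=cv2.INTER_CUBIC)
save(np.hstack([a,b]),'p5')
E
```

```text
[ 0.53203642 -0.40535813  0.12090597] [-3.14090470e+00 -6.08700745e-04  1.57379274e+00] [ 0.41221503  0.45831384 -1.01550973] [-0.1643106   0.09194331 -0.00439438]
```

View pics/p5.png

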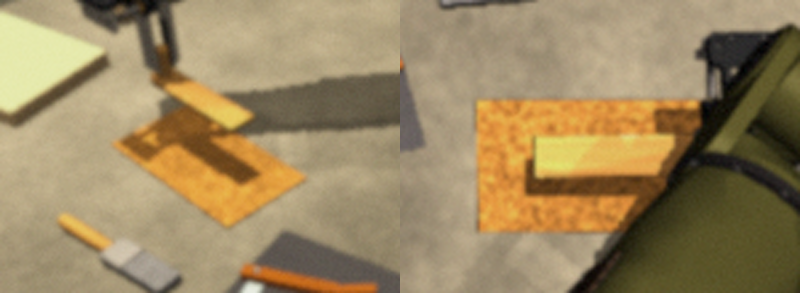

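The board hangs level and parallel over the mat: in the left half at (205,100) with its shadow on the mat, in the right half at (605,155) within the mat's outline. Lower it.

carry_out:
  plan:
    - [[0, 0, 8, 0, 0, 0, 15], [0, 0, 15, 0, 0, 0, 15], [0, 0, 18, 0, 0, 0, 15], [0, 0, 18, 0, 0, 0, 15], [0, 0, 14, 0, 0, 0, 15], [0, 0, 10, 0, 0, 0, 15], [0, 0, 6, 0, 0, 0, 15], [0, 0, 4, 0, 0, 0, 15], [0, 0, 2, 0, 0, 0, 15], [0, 0, 1, 0, 0, 0, 15], [0, 0, 0, 0, 0, 0, 15], [0, 0, 0, 0, 0, 0, 15]]

```text
time_s: 12.77
ee_pos: [0.5324, -0.406, 0.0261]
eef_rot: [3.141, 0.001, 1.572]
force: [-0.8, 0.1, -0.8]
grip_width: 0.0212
grip_force: 55.0
```

carry_out:
  plan:
    - [[0, 0, 1, 0, 0, 0, 15], [0, 0, 0.7, 0, 0, 0, 15], [0, 0, 0, 0, 0, 0, 15], [0, 0, 0, 0, 0, 0, 15]]

```text
time_s: 13.1
ee_pos: [0.5322, -0.4058, 0.0238]
eef_rot: [-3.142, 0.0, 1.572]
force: [0.2, 1.2, -1.6]
grip_width: 0.0211
grip_force: 55.0
```

carry_out:
  plan:
    - [[0, 0, 0.5, 0, 0, 0, 15], [0, 0, 0, 0, 0, 0, 15], [0, 0, 0.4, 0, 0, 0, 15], [0, 0, 0, 0, 0, 0, 15]]

```text
time_s: 13.43
ee_pos: [0.5323, -0.4059, 0.0233]
eef_rot: [3.141, 0.0, 1.572]
force: [-1.2, 0.8, 3.7]
grip_width: 0.0211
grip_force: 55.0
```

Contact (3.7 N up). Release gently and retreat upwards.

carry_out:
  plan:
    - [[0, 0, 0, 0, 0, 0, 21], [0, 0, 0, 0, 0, 0, 24], [0, 0, 0, 0, 0, 0, 30], [0, 0, 0, 0, 0, 0, 40], [0, 0, 0, 0, 0, 0, 50], [0, 0, 0, 0, 0, 0, 50], [0, 0, -10, 0, 0, 0, 50], [0, 0, -20, 0, 0, 0, 50], [0, 0, -30, 0, 0, 0, 50], [0, 0, -30, 0, 0, 0, 50], [0, 0, -30, 0, 0, 0, 50], [30, 0, -20, 0, 0, 0, 50], [0, -30, 0, 0, 0, 0, 50], [0, -30, 0, 0, 0, 0, 50], [0, -30, 0, 0, 0, 0, 50], [0, 0, 0, 0, 0, 0, 50]]
  squeeze: 5

```text
time_s: 14.77
ee_pos: [0.4387, -0.3759, 0.164]
eef_rot: [-3.141, 0.0, 1.57]
force: [1.1, -0.4, -0.3]
grip_width: 0.0503
grip_force: 0.0
```

```bash
python3 - <<'E'
from h import *
o=telemetry.get_obs();print(o['ee_pos'],o['force'],o['grip_width'])
im=shot('scene','s6')['pixels'];im2=shot('top','t6')['pixels']
a=cv2.resize(im[90:275,90:344],(400,293),interpolation=cv2.INTER_CUBIC)
b=cv2.resize(cv2.convertScaleAbs(im2[120:250,150:420],alpha=1.7),(400,193),interpolation=cv2.INTER_CUBIC)
save(np.hstack([a,np.vstack([b,np.zeros((100,400,3),np.uint8)])]),'p6')
E
```

```text
[ 0.43865546 -0.37586504  0.16397342] [ 1.12444631 -0.4277915  -0.26293975] 0.050305648391281994
```

View pics/p6.png

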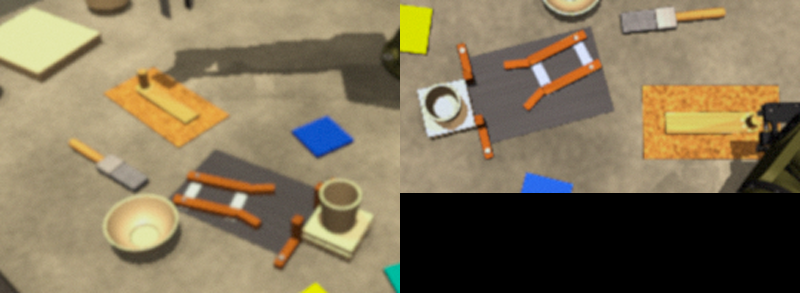

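The board lies flat on the mat, at (168,102) on the left and (710,122) on the right, well inside its outline. The stack and cup stand intact behind the posts, and the bystanders have not moved. Hand in.

```bash
python3 -c "
from station import ctrl
print(ctrl.hand_in())"
```

```text
the job is handed in; nothing more can be done
None
```

The board was drawn clear of the posts with only light side forces and laid flat on the cork mat; the tiles and cup came down still stacked and upright, and the job is handed in (no verdict was returned).

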